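# Clear the coil off the spindle and hold the offset lever level over its mount

## Robot

A 7-joint arm with a two-finger parallel gripper is mounted at the origin on a cart in front of the work surface, level with it; the furniture and walls round the work are solid. World frame = base frame: x ahead of the robot, y to its left, z up, the work surface at z = 0. Lengths are in m, angles in rad, forces in N, time in s.
With the tool pointing down it reaches from about 0.425 to 0.875 m from the base axis. Payload 4.7 kg.
Tool frame: the origin (TCP) lies midway between the tips of the shut fingers; the grasp point (between the pads) lies 19 mm behind it; z points along the fingers, y is the line along which they close (so a half turn about z gives the same grasp; the last joint's range is limited). The gripper opens to 87 mm and grips with 3 to 60 N. Pads are 19 mm wide; open, the fingers measure 117 mm over their backs; the gripper's body (75 mm by 190 mm) begins 51 mm behind the grasp point.
Start: joints at [-1.284, 0.321, -0.07, 1.45, 0.023, 1.371, -0.057], TCP at [0.175, 0.626, 0.223] pointing down, gripper open.
Joint ranges: [-2.86, 2.86], [-0.3, 2.09], [-1.38, 1.24], [0.06, 2.45], [-1.56, 4.7], [0.09, 2.05], [-2.69, 2.69]. Speed limits (rad/s): [2.57, 2.57, 3.14, 3.14, 3.14, 3.14, 3.14].

## Interface

Orientations are given as a rotation vector (axis times angle).
In Python, from bench import ctrl gives the robot as it stands. The module is installed in compiled form; this text tells all that it offers.
- The arm moves only by the shell command python3 -m handwheel 'ROWS' [FORCE]. ROWS is JSON, a list of rows, each a list of 7 numbers: the finger opening in m, from 0 to 0.087, then the shift along the tool's x, y, z in m, then the turn, a rotation vector about the tool's x, y, z in degrees. A call has 1 to 12 rows; each row shifts and turns the commanded pose from where the row before left it, along the tool's axes as they then stand; what a row does not reach is not made up. A row lasts 1/8 s, in which the tool goes at most 62.5 mm and 10.7 degrees, less where a joint would pass 70% of its speed; a pose out of reach is approached as far as the arm can. A call is refused whole if a number of a shift passes 0.0625 or a number of a turn 10.7, either way. A call with a gripper value outside its range is refused whole. The fingers move at their own pace and stop on an object; FORCE is the grip in N (left out, the last holds). Time passes only in rows, so rows that do not move let the fingers close. It gives the time, the measured TCP pose, the force, the opening and the grip force at its end, in the units of the state.
- ctrl.get_state(): the state, without advancing time (a new reading comes with each control period).
- ctrl.get_image(name): name is "scene" or "top" or "wrist"; returns (picture, depth): 480x640x3 uint8, blue, green, red; 480x640 float32, m along the optical axis (not along the pixel's ray), 0 where there is no reading.
- ctrl.camera_info(name): a dict with "intrinsics" (3x3 intrinsics, pixels), "R" (3x3) and "t" (3): a world point X has camera coordinates R X + t. Camera axes: x right, y down, z forward; pixel columns grow to the right and rows downward; lengths in m; the calibration is good to about 2 mm. A picture is of the moment at which its call begins: read the wrist's pose just before it. camera_info takes no time and is no camera call; for the wrist camera it gives the pose at the moment of the call.
- ctrl.close_job(): hands the job in; it is judged then, once.
The state is a dict: "time": time; "joint_positions": joint angles; "qd": joint speeds; "joint_torque": joint torques, N m; "position": TCP position; "tool_rot": TCP orientation; "ft_force": force on the tool from outside, world axes, zero at the start; "torque": the same for the moment, N m; "grip_width": opening from 0.0 (shut) to 1.0 (fully open); "grip_force": force on a finger pad.
Only numpy, scipy, OpenCV 4.12 (cv2) and the standard library are available. Lean on these libraries where they do the work, as an engineer would, in place of code of your own. Each camera call takes 0.05 s, during which the arm holds its last target. There are 200 camera calls.

## Task

Slide the wound coil up off the spindle of the steel mount and stand it flat on the bare desk beside the mount, without dropping it. Then pick up the cast offset lever by its balance point and hold it level above the mount, ready to be lowered: the bore of its big boss straight over the tall spindle, its small eye straight over the short pin, about 3 cm above the spindle's tip and never touching the mount. Finish while still holding the lever there, and leave the bottle, dish and stopper alone.

Things in the scene. Friction and masses are not known exactly. Their poses are not given: they have to be found in the camera images.
- mount: Dark steel base plate 212 x 92 x 12 mm, screwed down (fixed), carrying a tall steel spindle and a short steel pin. Origin: centre of the plate's underside, on the desk; x along its length, z up. The spindle stands at (-75, -18) mm, the pin at (75, 18) mm.
- spindle_tip (a point): Top end of the tall spindle (12 mm diameter, 58 mm tall above the plate), 70 mm above the desk. The coil stands on this spindle at the start.
- pin_tip (a point): Top end of the short pin (9 mm diameter on a 22 mm collar 12 mm high), 40 mm above the desk.
- coil: Wound copper coil on a black bobbin: two flanges 52 mm in diameter and 3 mm thick with copper winding (47 mm diameter) between them, 30 mm tall overall, 18 mm bore, 85-155 g. Stands loose on the plate, round the spindle, so the spindle stands 28 mm out above it. Origin: centre of its underside; z along its bore. Can be gripped across the flanges from above.
- lever: Bare cast aluminium offset lever, 185 mm long, 200-400 g, lying flat on the desk: big boss (44 mm diameter, 30 tall, 18 bore) at one end, straight bar, then a 26 degree bend to a small eye (26 mm diameter, 24 tall, 12 hole). Origin: on the underside, below the balance point; x along the straight bar towards the eye, z up. Bore at (-43, -8) mm, eye at (107, 28) mm: spaced as spindle and pin.
- lever_balance (a point): The lever's balance point (centre of mass in plan): on the centre line of the straight bar, 43 mm along it from the big boss's centre, 13 mm above the underside. The bar here is 12 mm wide, its sides reach from 4 to 22 mm above the underside; grip across it, along the lever's y. The lever goes on the mount the same way up as it lies.
- lever_bore (a point): Centre of the big boss's bore, at the lever's underside.
- lever_eye (a point): Centre of the small eye's hole, at the lever's underside.
- dropper_bottle_2: Bystander: small white dropper bottle with a blue cap, 26 mm diameter, 58 mm tall, beyond the work. Origin: centre of its underside.
- petri_1_0: Bystander: clear petri dish, 64 mm diameter, 17 mm tall, to the right of the work. Origin: centre of its underside.
- stopper_2: Bystander: black rubber stopper, 26 mm diameter, 27 mm tall, to the right of the work. Origin: centre of its underside.
Things that resemble listed ones, but are neither listed nor needed, are in the scene too. Of the things like the coil, leave any that is white or yellow; of the rest the smaller one is meant.

How it is judged:
By the outcome, as a careful person would: the job done as asked, in the order asked, and still so for the second after the job is handed in, while the arm keeps its last pose, push and grip.
It also fails if it takes over 54 s, if anything falls off the work surface, if the arm or the gripper's body presses on something with over 40 N, if the wrist force passes 120 N, or if a joint passes its speed limit or range.

## Working session

There is one attempt and no reset: what is moved stays moved. The work goes in short steps, Python scripts to look and compute and a shell command to move; the robot and the scene stay as the last step left them, time stands still between calls to the robot, and variables do not carry over. Pictures are saved under pics/ and viewed, at most 10 in all, crops included, and the job is handed in when it is done.

```bash
mkdir -p pics; cat > h.py <<'E'
import numpy as np,cv2
from bench import ctrl
from scipy.spatial.transform import Rotation as R
def cam(n):
    i=ctrl.camera_info(n); return np.array(i["intrinsics"]),np.array(i["R"]),np.array(i["t"])
def plane(c,u,v,z):
    K,Rm,t=c; o=-Rm.T@t; d=Rm.T@np.linalg.solve(K,[u,v,1.]); return o+d*(z-o[2])/d[2]
def proj(c,X):
    K,Rm,t=c; p=K@(Rm@np.asarray(X,float)+t); return p[:2]/p[2]
def cloud(c,d):
    K,Rm,t=c; v,u=np.mgrid[:480,:640]; P=np.linalg.inv(K)@np.stack([u.ravel(),v.ravel(),np.ones(u.size)])*d.ravel()
    return (Rm.T@(P-t[:,None])).T.reshape(480,640,3)
E
python3 - <<'E'
from h import *
for n in("top","scene"):
    im,d=ctrl.get_image(n); cv2.imwrite(f"pics/{n}0.png",im); np.save(f"{n}0.npy",d); c=cam(n)
    print(n,-c[1].T@c[2],c[0].tolist())
s=ctrl.get_state();print(s["position"],s["tool_rot"],s["time"])
print(R.from_rotvec(s["tool_rot"]).as_matrix().round(3))
E
```

```text
top [ 0.38510581 -0.08098447  0.92552427] [[481.7358588125737, 0.0, 321.729369614909], [0.0, 481.7358588125737, 235.78162982380047], [0.0, 0.0, 1.0]]
scene [-0.09644676 -0.50560211  0.48736331] [[476.0572749677387, 0.0, 325.517671794521], [0.0, 476.0572749677387, 242.14901303516274], [0.0, 0.0, 1.0]]
[0.17502739 0.62545357 0.2215553 ] [-4.27092151e-01 -3.11228075e+00  2.77979243e-03] 0.1
[[-0.963  0.269 -0.   ]
 [ 0.269  0.963 -0.002]
 [-0.    -0.002 -1.   ]]
```

View pics/top0.png

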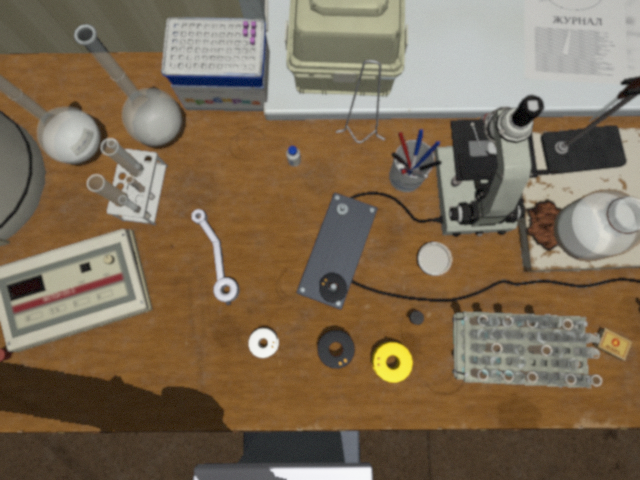

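View pics/scene0.png

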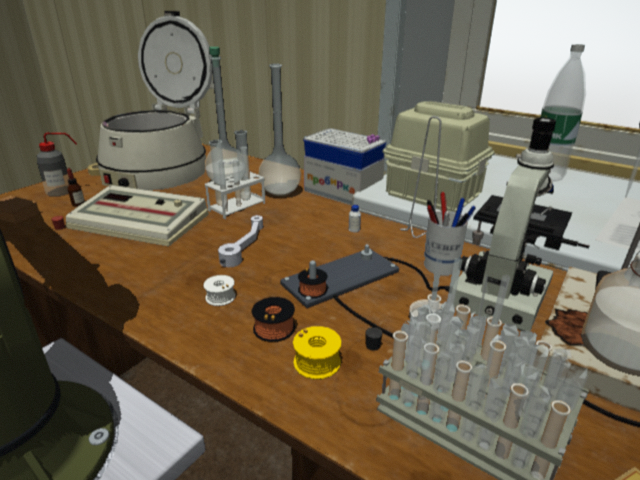

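The top view shows the lever with its boss at (226,289) and eye at (198,215). The mount is centred at about (338,250), with the coil on the spindle at (333,288) and the pin at (342,209). The distractor spools are at (263,343), (336,348) and (392,361).

```bash
python3 - <<'E'
from h import *
c=cam("top"); d=np.load("top0.npy"); P=cloud(c,d); Z=P[...,2]; im=cv2.imread("pics/top0.png")
def comp(m,u,v):
    n,l,st,ce=cv2.connectedComponentsWithStats(m.astype(np.uint8)); 
    return l==l[v,u],st[l[v,u]]
print("desk z",np.median(Z[300:320,180:210]),"plate z",np.median(Z[240:260,330:345]))
# plate via depth
m=(Z>0.006); m[:, :285]=0; m[:,385:]=0; m[:185]=0; m[312:]=0
M,st=comp(m,338,250); M=cv2.morphologyEx(M.astype(np.uint8),cv2.MORPH_OPEN,np.ones((7,7)))
cs=max(cv2.findContours(M,0,2)[0],key=cv2.contourArea)[:,0]
q=np.array([plane(c,*p,.012)[:2] for p in cs]); r=cv2.minAreaRect((q*1000).astype(np.float32)); print("depth plate",st,r)
g=im.astype(int); hs=cv2.cvtColor(im,cv2.COLOR_BGR2HSV)
print("plate hsv",hs[250,338],"desk",hs[300,200],"lever",hs[250,218],hs[290,215])
m=((hs[...,0]>90)&(hs[...,0]<140)&(hs[...,2]<140)&(hs[...,1]>15)); m[:, :285]=0; m[:,385:]=0; m[:185]=0; m[312:]=0
M,st=comp(m,338,250); M=cv2.morphologyEx(M.astype(np.uint8),cv2.MORPH_CLOSE,np.ones((5,5))); M=cv2.morphologyEx(M,cv2.MORPH_OPEN,np.ones((7,7)))
cs=max(cv2.findContours(M,0,2)[0],key=cv2.contourArea)[:,0]
q=np.array([plane(c,*p,.012)[:2] for p in cs]); r=cv2.minAreaRect((q*1000).astype(np.float32)); print("colour plate",st,r,cv2.boxPoints(r).round(1).tolist())
# high bits
for nm,lo,hi,b in(("spindle",.055,.09,(270,310,315,355)),("coil",.036,.055,(270,310,310,355)),("pin",.03,.06,(195,225,330,360)),("boss",.026,.05,(270,305,205,245)),("eye",.02,.04,(205,225,185,210)),("bottle",.03,.09,(140,170,280,305))):
    y0,y1,x0,x1=b; k=(Z[y0:y1,x0:x1]>lo)&(Z[y0:y1,x0:x1]<hi); pp=P[y0:y1,x0:x1][k]
    print(nm,k.sum(),pp.mean(0).round(4) if len(pp) else "",(pp.min(0).round(4),pp.max(0).round(4)) if len(pp) else "")
cv2.imwrite("pics/c.png",np.hstack([cv2.resize(im[195:315,180:250],None,fx=5,fy=5,interpolation=2),cv2.resize(im[195:315,295:380],None,fx=5,fy=5,interpolation=2)]))
E
```

```text
desk z -0.00015974983786583378 plate z 0.01201473280481808
depth plate [ 296  191   89  118 5357] ((542.7344970703125, -104.99951171875), (94.16783905029297, 214.26510620117188), 69.2625732421875)
plate hsv [120  18  98] desk [ 15 139 132] lever [120   6 204] [126   6 209]
colour plate [ 298  195   78  113 4147] ((542.4273071289062, -104.95083618164062), (88.001220703125, 208.3297576904297), 69.22740936279297) [[429.3999938964844, -109.0999984741211], [624.2000122070312, -183.0], [655.4000244140625, -100.80000305175781], [460.6000061035156, -26.899999618530273]]
spindle 38 [ 0.4654 -0.0938  0.0685] (array([ 0.4603, -0.0993,  0.0554]), array([ 0.4714, -0.0886,  0.0722]))
coil 543 [ 0.4659 -0.0936  0.042 ] (array([ 0.4409, -0.1183,  0.0363]), array([ 0.4906, -0.0686,  0.0545]))
pin 22 [ 0.6182 -0.1136  0.0381] (array([ 0.6147, -0.1175,  0.03  ]), array([ 0.6226, -0.1098,  0.0442]))
boss 352 [0.4663 0.1064 0.0297] (array([0.4453, 0.0855, 0.0263]), array([0.5018, 0.1271, 0.0342]))
eye 138 [0.6068 0.1625 0.0237] (array([0.5914, 0.1458, 0.0202]), array([0.6216, 0.1771, 0.0294]))
bottle 170 [ 0.7238 -0.02    0.0485] (array([ 0.7146, -0.032 ,  0.0301]), array([ 0.7377, -0.0064,  0.0615]))
```

View pics/c.png

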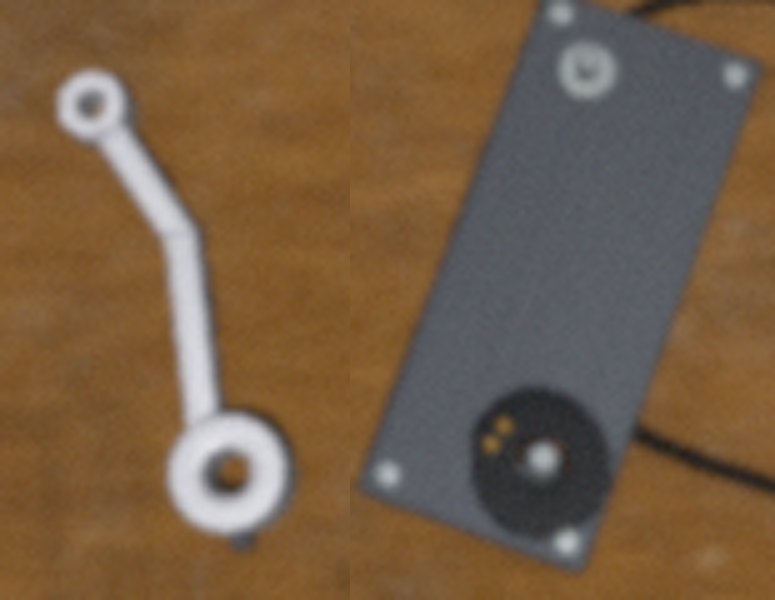

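The crop shows the lever boss centre at (226,289.4), its eye at (198.2,215.8), the spindle at (333.6,286.8) and the pin at (342.4,209). Measured spacings match the given ones within about 2 mm. I'll move above the coil, via a waypoint that stays within reach.

```bash
python3 -m handwheel '[[0.087,-0.039,-0.0266,0,0,0,0],[0.087,-0.039,-0.0266,0,0,0,0],[0.087,-0.039,-0.0266,0,0,0,0],[0.087,-0.039,-0.0266,0,0,0,0],[0.087,-0.039,-0.0266,0,0,0,0],[0.087,-0.039,-0.0266,0,0,0,0],[0.087,-0.039,-0.0266,0,0,0,0],[0.087,-0.039,-0.0266,0,0,0,0],[0.087,-0.039,-0.0266,0,0,0,0]]'
python3 -m handwheel '[[0.087,-0.0135,-0.0417,0,0,0,0],[0.087,-0.0135,-0.0417,0,0,0,0],[0.087,-0.0135,-0.0417,0,0,0,0],[0.087,-0.0135,-0.0417,0,0,0,0],[0.087,-0.0135,-0.0417,0,0,0,0],[0.087,-0.0135,-0.0417,0,0,0,0],[0.087,-0.0135,-0.0417,0,0,0,0],[0.087,-0.0135,-0.0417,0,0,0,0],[0.087,-0.0135,-0.0417,0,0,0,0],[0.087,0,0,0,0,0,0],[0.087,0,0,0,0,0,0]]'
cat >> h.py <<'E'
def rel(target,yaw_y=None):
    "tool-frame shift from measured pose to world TCP target"
    s=ctrl.get_state(); M=R.from_rotvec(s["tool_rot"]).as_matrix()
    print("pos",np.round(s["position"],4),"yawY",round(float(np.degrees(np.arctan2(M[1,1],M[0,1]))),2),"tilt",M[:2,2].round(4),"t",s["time"])
    print("shift tool",(M.T@(np.array(target)-s["position"])).round(4))
E
python3 - <<'E'
from h import *
rel([.4657,-.0942,.018])
c=cam("wrist");im,d=ctrl.get_image("wrist");cv2.imwrite("pics/w1.png",im);np.save("w1.npy",d)
for X in([.4657,-.0942,.07],[.4657,-.0942,.042],[.6186,-.1142,.04]): print(proj(c,X).round(1))
print(-c[1].T@c[2])
E
```

```text
time: 1.23
position: [0.4493, 0.2995, 0.2223]
tool_rot: [-0.427, -3.112, 0.0]
ft_force: [0.5, 0.5, -0.3]
grip_width: 0.997
grip_force: 0.0
time: 2.6
position: [0.4644, -0.0925, 0.2223]
tool_rot: [-0.427, -3.112, -0.001]
ft_force: [0.1, 0.6, -0.2]
grip_width: 1.001
grip_force: 0.0
pos [ 0.4644 -0.0925  0.2223] yawY 74.39 tilt [-0.0005  0.0007] t 2.6
shift tool [-0.0019 -0.0014  0.2043]
[314.8 231.5]
[315.  223.4]
[337.1 371.8]
[ 0.38664613 -0.07027784  0.38533103]
```

View pics/w1.png

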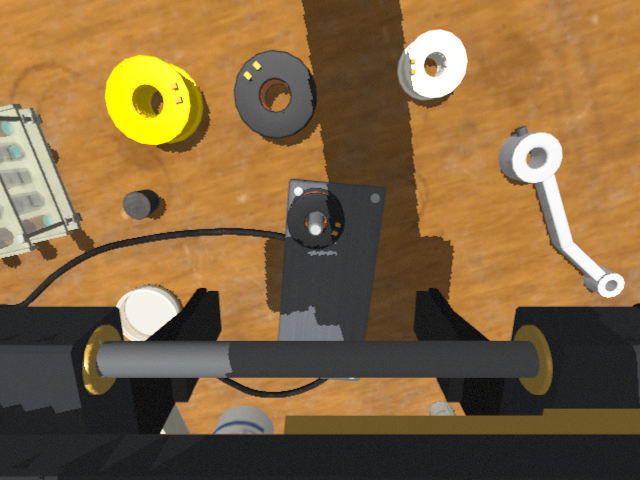

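The wrist view confirms it. The spindle tip is at about (316,231), against a prediction of (314.8,231.5). The lever boss hole is at (537,156), the eye hole at (611,285), and the coil flange centre at about (316,218).

```bash
python3 - <<'E'
from h import *
w=cam("wrist");t=cam("top");im=cv2.imread("pics/w1.png");d=np.load("w1.npy");P=cloud(w,d)
def box(nm,lo,hi,b):
    y0,y1,x0,x1=b; q=P[y0:y1,x0:x1].reshape(-1,3); q=q[(q[:,2]>lo)&(q[:,2]<hi)]
    (cx,cy),r=cv2.minEnclosingCircle((q[:,:2]*1000).astype(np.float32)); print(nm,len(q),q.mean(0).round(4),"circ",round(cx,1),round(cy,1),round(r,1))
box("spindle",.067,.075,(215,260,295,340)); box("coiltop",.039,.044,(180,260,280,352))
def ring(c,im,b,z,thr):
    y0,y1,x0,x1=b; g=im[y0:y1,x0:x1]; hs=cv2.cvtColor(cv2.resize(g,None,fx=4,fy=4,interpolation=2),cv2.COLOR_BGR2HSV)
    m=((hs[...,1]<60)&(hs[...,2]>thr)).astype(np.uint8)
    cs,h=cv2.findContours(m,cv2.RETR_CCOMP,2)
    for k,q in zip(cs,h[0]):
        if q[3]>=0 and cv2.contourArea(k)>100:
            M=cv2.moments(k); u,v=M["m10"]/M["m00"]/4-.375+x0,M["m01"]/M["m00"]/4-.375+y0
            print("  hole",round(u,1),round(v,1),"area",M["m00"]/16,plane(c,u,v,z).round(4))
ti=cv2.imread("pics/top0.png")
for z in (.03,.015): print("boss z",z); ring(w,im,(125,190,490,570),z,120); ring(t,ti,(270,310,205,245),z,150)
for z in (.024,.012): print("eye z",z); ring(w,im,(265,305,580,632),z,120); ring(t,ti,(203,228,185,212),z,150)
E
```

```text
spindle 157 [ 0.4637 -0.0924  0.07  ] circ 464.1 -92.6 6.0
coiltop 2052 [ 0.463  -0.0924  0.0427] circ 464.2 -92.4 25.9
boss z 0.03
  hole 534.9 153.6 area 148.75 [0.4597 0.1067 0.03  ]
  hole 224.9 289.4 area 75.78125 [0.4651 0.1063 0.03  ]
boss z 0.015
  hole 534.9 153.6 area 148.75 [0.4628 0.1141 0.015 ]
  hole 224.9 289.4 area 75.78125 [0.4664 0.1095 0.015 ]
eye z 0.024
  hole 197.6 215.5 area 21.53125 [0.6085 0.1648 0.024 ]
eye z 0.012
  hole 197.6 215.5 area 21.53125 [0.6115 0.1681 0.012 ]
```

Wrist measurement: spindle (0.464,-0.0925), coil centred on it, top at 42.7 mm. The tool is already over it, so I'll go straight down.

```bash
python3 -m handwheel '[[0.087,0,0,0.045,0,0,0],[0.087,0,0,0.045,0,0,0],[0.087,0,0,0.045,0,0,0],[0.087,0,0,0.04,0,0,0],[0.087,0,0,0.015,0,0,0],[0.087,0,0,0.013,0,0,0],[0.087,0,0,0,0,0,0],[0.087,0,0,0,0,0,0]]'
python3 -m handwheel '[[0.04,0,0,0,0,0,0],[0.04,0,0,0,0,0,0],[0.04,0,0,0,0,0,0],[0.04,0,0,0,0,0,0],[0.04,0,0,0,0,0,0],[0.04,0,0,0,0,0,0],[0.04,0,0,0,0,0,0]]' 20
```

```text
time: 3.65
position: [0.4657, -0.0933, 0.0206]
tool_rot: [0.427, 3.11, 0.001]
ft_force: [0.2, 0.3, 0.3]
grip_width: 0.999
grip_force: 0.0
time: 4.53
position: [0.4646, -0.0933, 0.0196]
tool_rot: [0.427, 3.112, 0.0]
ft_force: [-0.3, -0.9, 1.3]
grip_width: 0.6
grip_force: 20.0
```

Gripped at 52 mm, which is the flange diameter. Now lift and carry.

```bash
python3 -m handwheel '[[0.04,0,0,-0.01,0,0,0],[0.04,0,0,-0.02,0,0,0],[0.04,0,0,-0.02,0,0,0],[0.04,0,0,-0.02,0,0,0],[0.04,0,0,-0.015,0,0,0],[0.04,0,0,0,0,0,0],[0.04,0,0,0,0,0,0]]'
python3 -m handwheel '[[0.04,-0.007,0.018,0,0,0,0],[0.04,-0.0104,0.0264,0,0,0,0],[0.04,-0.0104,0.0264,0,0,0,0],[0.04,-0.0104,0.0264,0,0,0,0],[0.04,-0.0104,0.0264,0,0,0,0],[0.04,-0.003,0.008,0,0,0,0],[0.04,0,0,0,0,0,0],[0.04,0,0,0,0,0,0]]'
python3 - <<'E'
from h import *
rel([.55,.02,.008])
im,d=ctrl.get_image("scene");cv2.imwrite("pics/s2.png",im[180:360,180:420].repeat(2,0).repeat(2,1))
E
```

```text
time: 5.4
position: [0.4641, -0.0932, 0.104]
tool_rot: [-0.427, -3.112, -0.0]
ft_force: [-0.2, 0.2, -2.1]
grip_width: 0.596
grip_force: 20.0
time: 6.4
position: [0.5492, 0.0185, 0.1044]
tool_rot: [-0.429, -3.111, 0.001]
ft_force: [-0.2, -0.2, -0.4]
grip_width: 0.599
grip_force: 20.0
pos [0.5492 0.0185 0.1044] yawY 74.3 tilt [-0.0007 -0.0005] t 6.4
shift tool [-0.0004  0.0017  0.0964]
```

View pics/s2.png

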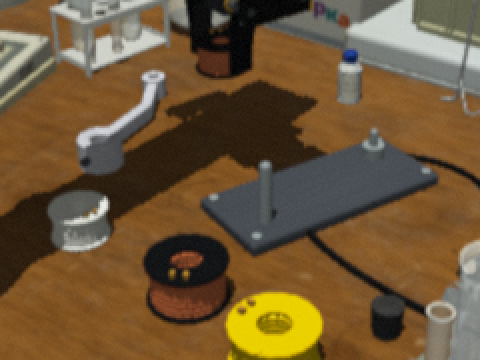

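The picture shows the coil held at (220,55), the spindle clear and the lever undisturbed. Lower slowly.

```bash
python3 -m handwheel '[[0.04,0,0,0.025,0,0,0],[0.04,0,0,0.03,0,0,0],[0.04,0,0,0.02,0,0,0],[0.04,0,0,0.01,0,0,0],[0.04,0,0,0.006,0,0,0],[0.04,0,0,0.003,0,0,0],[0.04,0,0,0.002,0,0,0],[0.04,0,0,0,0,0,0],[0.04,0,0,0,0,0,0]]'
```

```text
time: 7.58
position: [0.55, 0.0196, 0.0089]
tool_rot: [0.427, 3.112, 0.0]
ft_force: [0.4, 0.1, -1.6]
grip_width: 0.597
grip_force: 20.0
```

```bash
python3 -m handwheel '[[0.04,0,0,0.0005,0,0,0],[0.04,0,0,0.0005,0,0,0],[0.04,0,0,0,0,0,0]]'; python3 -m handwheel '[[0.04,0,0,0.0004,0,0,0],[0.04,0,0,0,0,0,0],[0.04,0,0,0,0,0,0]]'
```

```text
time: 7.95
position: [0.5498, 0.0196, 0.0077]
tool_rot: [0.427, 3.112, 0.0]
ft_force: [-0.5, 0.7, 0.5]
grip_width: 0.593
grip_force: 20.0
time: 8.32
position: [0.5498, 0.0196, 0.0076]
tool_rot: [0.427, 3.112, 0.0]
ft_force: [-2.2, 0.2, 4.8]
grip_width: 0.597
grip_force: 20.0
```

Contact with the desk at 4.8 N. Release, rise, then go above the lever and turn.

```bash
python3 -m handwheel '[[0.056,0,0,0,0,0,0],[0.065,0,0,0,0,0,0],[0.075,0,0,0,0,0,0],[0.075,0,0,0,0,0,0],[0.075,0,0,-0.02,0,0,0],[0.075,0,0,-0.04,0,0,0],[0.075,0,0,-0.05,0,0,0],[0.075,0,0,-0.05,0,0,0],[0.075,0,0,-0.05,0,0,0]]'
python3 -m handwheel '[[0.075,0.018,0.032,0,0,0,0],[0.075,0.018,0.032,0,0,0,0],[0.075,0.017,0.031,0,0,0,0],[0.06,0,0,0,0,0,-8],[0.05,0,0,0,0,0,-8],[0.045,0,0,0,0,0,-8],[0.045,0,0,0,0,0,0],[0.045,0,0,0,0,0,0]]'
python3 - <<'E'
from h import *
rel([.525,.12,.1])
c=cam("wrist");im,d=ctrl.get_image("wrist");cv2.imwrite("pics/w2.png",im);np.save("w2.npy",d);np.savez("w2c.npz",*c)
im,d=ctrl.get_image("top");cv2.imwrite("pics/t2.png",im)
E
```

```text
time: 9.45
position: [0.5495, 0.0195, 0.2188]
tool_rot: [0.427, 3.112, 0.001]
ft_force: [0.5, -0.1, 0.2]
grip_width: 0.859
grip_force: 0.0
time: 10.45
position: [0.5243, 0.1252, 0.2171]
tool_rot: [0.225, -3.133, -0.0]
ft_force: [0.4, 0.5, 0.4]
grip_width: 0.524
grip_force: 0.0
pos [0.5243 0.1252 0.2171] yawY 98.23 tilt [-0.      0.0001] t 10.45
shift tool [ 0.     -0.0053  0.1171]
```

View pics/w2.png

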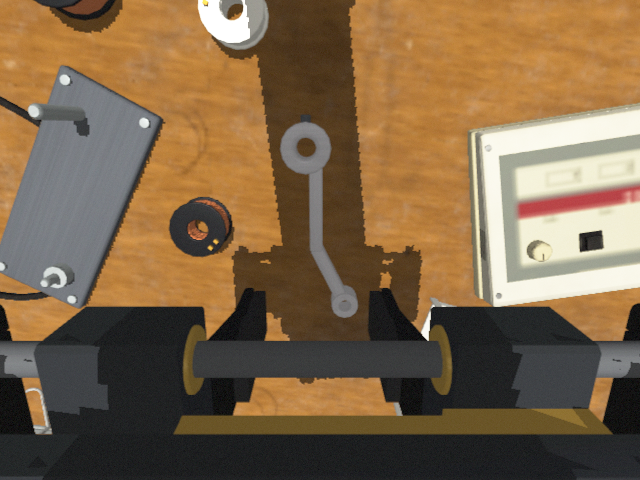

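The lever is fully visible: boss (306,147), bar x≈316, eye (344,303). The coil stands upright at (200,227), and the spindle and pin can be seen at (37,111) and (50,281).

```bash
cat > lev.py <<'E'
from h import *
def circ(P,b,lo,hi,rad,nm):
    y0,y1,x0,x1=b; q=P[y0:y1,x0:x1].reshape(-1,3); q=q[(q[:,2]>lo)&(q[:,2]<hi)]
    (cx,cy),r=cv2.minEnclosingCircle((q[:,:2]*1000).astype(np.float32)); print(nm,len(q),"mean",(q.mean(0)*1000).round(1),"circ",round(cx,1),round(cy,1),round(r,1),"exp r",rad); return np.array([cx,cy]),q
E
python3 - <<'E'
from lev import *
f=np.load("w2c.npz");c=(f["arr_0"],f["arr_1"],f["arr_2"]);P=cloud(c,np.load("w2.npy"))
b,_=circ(P,(115,180,275,340),.027,.034,22,"boss"); e,_=circ(P,(285,325,325,362),.0225,.028,13,"eye")
circ(P,(95,125,22,60),.067,.075,6,"spin"); circ(P,(260,300,35,70),.035,.045,4.5,"pin"); circ(P,(190,262,165,235),.027,.033,26,"coil")
q=P[185:235,300:330].reshape(-1,3); q=q[(q[:,2]>.015)&(q[:,2]<.026)]*1000
vx,vy,x0,y0=cv2.fitLine(q[:,:2].astype(np.float32),cv2.DIST_L2,0,.01,.01).ravel(); print("bar",np.degrees(np.arctan(vy/vx)),x0,y0,"z",np.median(q[:,2]),np.ptp((q[:,:2]-[x0,y0])@[-vy,vx]))
a=np.arctan2(*(e-b)[::-1]); print("dist",np.linalg.norm(e-b),"yaw",np.degrees(a-np.arctan2(36,150)))
y=a-np.arctan2(36,150); M=np.array([[np.cos(y),-np.sin(y)],[np.sin(y),np.cos(y)]])
print("balance from bore",b+M@[43,8],"from eye",e-M@[107,28])
E
```

```text
boss 1728 mean [463.7 107.8  30.7] circ 464.1 107.9 21.8 exp r 22
eye 408 mean [606.  165.3  24.6] circ 602.4 163.5 17.4 exp r 13
spin 220 mean [463.9 -91.5  69.9] circ 464.0 -92.5 6.1 exp r 6
pin 98 mean [ 616.  -111.1   39.2] circ 616.9 -111.9 4.8 exp r 4.5
coil 2108 mean [548.3  20.6  30.8] circ 549.2 20.5 26.0 exp r 26
bar 8.1668825 517.0182 124.42941 z 22.691272897609917 11.189995822806313
dist 149.02258564987108 yaw 8.395711673489798
balance from bore [505.45027106 122.1181896 ] from eye [500.59096043 120.16560202]
```

Balance point at (0.5054,0.1224), yaw 8.3°. The estimates from bore and bar agree within 0.7 mm. Tool y already stands at 98.2°. Descend.

```bash
python3 -m handwheel '[[0.045,0.019,0,0.03,0,0,0],[0.045,0,0,0.05,0,0,0],[0.045,0,0,0.05,0,0,0],[0.045,0,0,0.05,0,0,0],[0.045,0,0,0.02,0,0,0],[0.045,0,0,0.012,0,0,0],[0.045,0,0,0,0,0,0],[0.045,0,0,0,0,0,0]]'
python3 -c "
from h import *
rel([.5054,.1224,.003])"
```

```text
time: 11.55
position: [0.5065, 0.1229, 0.0063]
tool_rot: [-0.229, 3.131, 0.001]
ft_force: [0.3, 0.5, -0.1]
grip_width: 0.519
grip_force: 0.0
pos [0.5065 0.1229 0.0063] yawY 98.36 tilt [0.002  0.0009] t 11.55
shift tool [ 0.0012 -0.0003  0.0033]
```

```bash
python3 -m handwheel '[[0.045,0.0007,0,0.0015,0,0,0],[0.045,0,0,0.001,0,0,0],[0.045,0,0,0,0,0,0]]'
python3 -m handwheel '[[0.03,0,0,0,0,0,0],[0.02,0,0,0,0,0,0],[0.012,0,0,0,0,0,0],[0.004,0,0,0,0,0,0],[0.0,0,0,0,0,0,0],[0.0,0,0,0,0,0,0],[0.0,0,0,0,0,0,0],[0.0,0,0,0,0,0,0]]' 45
```

```text
time: 11.92
position: [0.5048, 0.1225, 0.0028]
tool_rot: [-0.229, 3.133, 0.0]
ft_force: [-0.3, 0.2, -0.5]
grip_width: 0.516
grip_force: 0.0
time: 12.92
position: [0.5048, 0.1222, 0.0027]
tool_rot: [-0.229, 3.133, -0.0]
ft_force: [0.7, -1.2, 0.6]
grip_width: 0.135
grip_force: 45.0
```

Gripped at 11.7 mm, which is the bar width. Lift.

```bash
python3 -m handwheel '[[0,0,0,-0.005,0,0,0],[0,0,0,-0.015,0,0,0],[0,0,0,-0.025,0,0,0],[0,0,0,-0.03,0,0,0],[0,0,0,-0.03,0,0,0],[0,0,0,-0.015,0,0,0],[0,0,0,0,0,0,0],[0,0,0,0,0,0,0]]'
python3 - <<'E'
from lev import *
rel([.5054,.1224,.123])
c=cam("wrist");im,d=ctrl.get_image("wrist");cv2.imwrite("pics/w3.png",im);np.save("w3.npy",d);np.savez("w3c.npz",*c)
P=cloud(c,d);Z=P[...,2]; m=(Z>.13)&(Z<.17); m[340:]=0
v,u=np.where(m);print(u.min(),u.max(),v.min(),v.max(),m.sum())
E
```

```text
time: 13.92
position: [0.5039, 0.1223, 0.1216]
tool_rot: [0.229, -3.131, 0.001]
ft_force: [-1.4, 0.5, -3.0]
grip_width: 0.132
grip_force: 45.0
pos [0.5039 0.1223 0.1216] yawY 98.38 tilt [-0.0019 -0.0006] t 13.925
shift tool [-0.0015 -0.0001 -0.0014]
232 360 155 339 14716
```

View pics/w3.png

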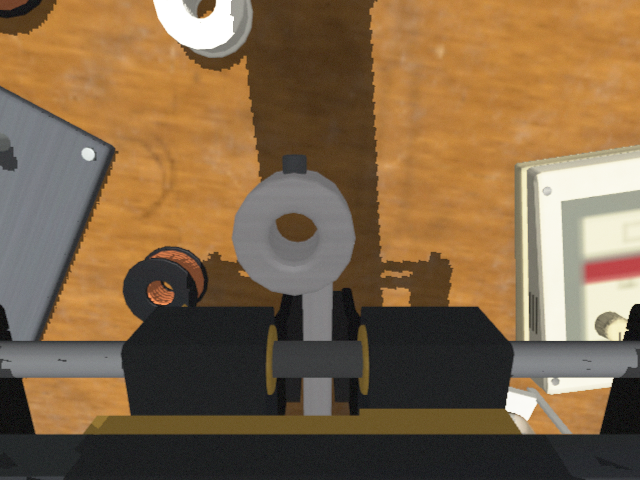

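The lever is held, with the boss at about (294,231) and the coil still standing at (165,288). I'll fit the boss top to get its position in the tool frame and its tilt.

```bash
cat >> lev.py <<'E'
def boss():
    s=ctrl.get_state(); c=cam("wrist"); im,d=ctrl.get_image("wrist"); P=cloud(c,d); T=R.from_rotvec(s["tool_rot"]).as_matrix()
    q=P[150:305,225:365].reshape(-1,3); z0=np.percentile(q[:,2],90); q=q[abs(q[:,2]-z0)<.005]
    (cx,cy),r=cv2.minEnclosingCircle((q[:,:2]*1000).astype(np.float32))
    q=q[np.hypot(q[:,0]*1e3-cx,q[:,1]*1e3-cy)<21]; A=np.c_[q[:,:2]-q[:,:2].mean(0),np.ones(len(q))]
    k=np.linalg.lstsq(A,q[:,2],rcond=None)[0]; n=T.T@np.array([-k[0],-k[1],1])
    print("boss",round(cx,1),round(cy,1),"r",round(r,1),"top z",k[2].round(4),"tilt deg about tool x,y",np.degrees([n[1],-n[0]]).round(2))
    print("in tool",(T.T@(np.array([cx/1e3,cy/1e3,k[2]])-s["position"])).round(4)); return im,P,c
E
python3 -c "
from lev import *
boss();boss()
rel([.5054,.1224,.123])"
```

```text
boss 462.9 109.1 r 22.1 top z 0.1494 tilt deg about tool x,y [-0.08  0.28]
in tool [ 0.0424 -0.007  -0.028 ]
boss 463.0 108.7 r 22.3 top z 0.1494 tilt deg about tool x,y [-0.06  0.26]
in tool [ 0.0424 -0.0074 -0.028 ]
pos [0.504  0.1222 0.1215] yawY 98.37 tilt [-0.002  -0.0009] t 14.075
shift tool [-0.0014 -0.     -0.0015]
```

```bash
python3 -m handwheel '[[0,0,0,0,0,0,4.85],[0,0,0,0,0,0,4.85],[0,0,0,0,0,0,4.85],[0,0,0,0,0,0,4.85],[0,0,0,0,0,0,4.85],[0,0,0,0,0,0,4.85],[0,0,0,0,0,0,0]]'
python3 -m handwheel '[[0,-0.005,-0.012,0,0,0,0],[0,-0.008,-0.021,0,0,0,0],[0,-0.008,-0.021,0,0,0,0],[0,-0.008,-0.021,0,0,0,0],[0,-0.008,-0.021,0,0,0,0],[0,-0.008,-0.021,0,0,0,0],[0,-0.008,-0.021,0,0,0,0],[0,-0.008,-0.021,0,0,0,0],[0,-0.008,-0.021,0,0,0,0],[0,-0.008,-0.0195,0,0,0,0],[0,-0.004,-0.008,0,0,0,0],[0,0,0,0,0,0,0]]'
python3 - <<'E'
from lev import *
rel([.5064,-.1005,.1027])
im,P,c=boss(); cv2.imwrite("pics/w4.png",im)
im,_=ctrl.get_image("scene");cv2.imwrite("pics/s4.png",im)
im,_=ctrl.get_image("top");cv2.imwrite("pics/t4.png",im)
E
```

```text
time: 14.95
position: [0.5044, 0.1223, 0.122]
tool_rot: [-0.564, -3.09, 0.001]
ft_force: [0.2, 0.2, -2.6]
grip_width: 0.135
grip_force: 45.0
time: 16.45
position: [0.5069, -0.101, 0.1226]
tool_rot: [-0.567, -3.09, 0.0]
ft_force: [-0.3, 0.4, -3.5]
grip_width: 0.135
grip_force: 45.0
pos [ 0.5069 -0.101   0.1226] yawY 69.2 tilt [-0.0001  0.    ] t 16.45
shift tool [0.0007 0.0003 0.0199]
boss 464.1 -93.3 r 22.0 top z 0.1506 tilt deg about tool x,y [-0.06  0.32]
in tool [ 0.0428 -0.0079 -0.028 ]
```

```bash
python3 -c "
import cv2,numpy as np
a=cv2.imread('pics/w4.png')[140:340,200:400];b=cv2.imread('pics/s4.png')[180:330,250:450];t=cv2.imread('pics/t4.png')[180:330,280:400]
cv2.imwrite('pics/m4.png',np.hstack([cv2.resize(a,(400,400)),cv2.resize(b,(400,300))[:300].repeat(1,0) if 0 else cv2.copyMakeBorder(cv2.resize(b,(400,300)),0,100,0,0,0)]))"
```

```text
(no output)
```

View pics/m4.png

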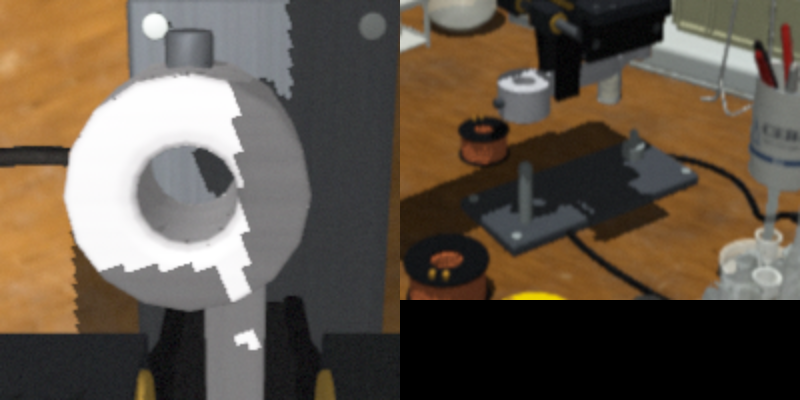

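Left: the boss is over the plate corner, bore in view. Right: the boss hangs over the spindle, the eye is near the pin at (608,85), and the coil stands upright at (484,140). I'll fit the cylinder sides from scene depth to compare both ends.

```bash
cat > chk.py <<'E'
from lev import *
from scipy.optimize import least_squares
def sc():
    c=cam("scene"); im,d=ctrl.get_image("scene"); P=cloud(c,d); Q=P.reshape(-1,3); out={}
    zb=ctrl.get_state()["position"][2]-.0027
    for nm,x,y,lo,hi,r in(("spindle",.4645,-.0925,.045,.068,.006),("pin",.6175,-.113,.0265,.038,.0045),("boss",.4645,-.0925,zb+.003,zb+.026,.022),("eye",.6175,-.113,zb+.002,zb+.020,.013)):
        q=Q[(np.hypot(Q[:,0]-x,Q[:,1]-y)<r+.006)&(Q[:,2]>lo)&(Q[:,2]<hi)]
        f=least_squares(lambda p:np.hypot(q[:,0]-p[0],q[:,1]-p[1])-r,[x+.003,y+.003],loss="soft_l1",f_scale=.001)
        out[nm]=f.x*1e3; print(nm,len(q),out[nm].round(1),"rms mm",round(1e3*np.median(abs(f.fun)),2))
    print("boss-spindle",(out["boss"]-out["spindle"]).round(1),"eye-pin",(out["eye"]-out["pin"]).round(1),"eye-boss dist",np.linalg.norm(out["eye"]-out["boss"]).round(1))
E
python3 -c "
from chk import *
sc()"
```

```text
spindle 85 [464.9 -94.9] rms mm 0.58
pin 24 [ 617.4 -113.7] rms mm 0.74
boss 382 [464.7 -93.1] rms mm 0.85
eye 33 [ 616.6 -111.7] rms mm 0.84
boss-spindle [-0.2  1.8] eye-pin [-0.8  1.9] eye-boss dist 153.1
```

```bash
python3 -m handwheel '[[0,0,0,0.004,0,0,0],[0,0,0,0.006,0,0,0],[0,0,0,0.006,0,0,0],[0,0,0,0.004,0,0,0],[0,0,0,0,0,0,0],[0,0,0,0,0,0,0]]'
python3 - <<'E'
from chk import *
rel([.5064,-.1005,.1027])
sc();sc();boss()
c=cam("top");im,d=ctrl.get_image("top");P=cloud(c,d);u,v=proj(c,[.464,-.093,.13]).astype(int)
circ(P,(v-25,v+25,u-30,u+30),.120,.136,22,"top boss")
u,v=proj(c,[.617,-.113,.124]).astype(int); circ(P,(v-14,v+14,u-14,u+14),.116,.130,13,"top eye")
cv2.imwrite("pics/t5.png",im)
E
```

```text
time: 17.4
position: [0.5072, -0.1004, 0.1028]
tool_rot: [0.565, 3.09, 0.0]
ft_force: [-0.4, -0.5, -3.1]
grip_width: 0.136
grip_force: 45.0
pos [ 0.5072 -0.1004  0.1028] yawY 69.27 tilt [0.0003 0.    ] t 17.4
shift tool [ 0.0007 -0.0004  0.0001]
spindle 83 [464.8 -95. ] rms mm 0.61
pin 22 [ 612.7 -120.2] rms mm 1.24
boss 375 [464.7 -94. ] rms mm 0.85
eye 18 [ 605.1 -134.1] rms mm 0.9
boss-spindle [-0.1  1. ] eye-pin [ -7.5 -13.9] eye-boss dist 146.1
spindle 86 [464.6 -95.1] rms mm 0.63
pin 22 [ 611.8 -118.9] rms mm 0.93
boss 376 [465.  -94.2] rms mm 0.77
eye 14 [ 607.3 -135.7] rms mm 1.16
boss-spindle [0.4 0.9] eye-pin [ -4.4 -16.8] eye-boss dist 148.3
boss 464.6 -92.6 r 22.1 top z 0.1308 tilt deg about tool x,y [-0.08  0.29]
in tool [ 0.0427 -0.0079 -0.028 ]
top boss 0 mean [nan nan nan] circ 0.0 0.0 0.0 exp r 22
top eye 0 mean [nan nan nan] circ 0.0 0.0 0.0 exp r 13lev.py:4: RuntimeWarning: Mean of empty slice.
  (cx,cy),r=cv2.minEnclosingCircle((q[:,:2]*1000).astype(np.float32)); print(nm,len(q),"mean",(q.mean(0)*1000).round(1),"circ",round(cx,1),round(cy,1),round(r,1),"exp r",rad); return np.array([cx,cy]),q
  ret = um.true_divide(
```

The boss is within 1 mm of the spindle axis in both views. The earlier, better-sampled eye/pin fit gave the same offset as boss/spindle, so the yaw is right. The later eye fits had too few points because the eye was hidden. The lever is level to 0.3° with its underside at 100 mm, so I'm handing in.

```bash
python3 -c "
from bench import ctrl
s=ctrl.get_state();print(s['time'],s['grip_force']);print(ctrl.close_job())"
```

```text
17.6 44.998379945755005
the job is handed in; nothing more can be done
None
```

The job is handed in at 17.6 s: the coil stands upright on the bare desk beside the mount, and the lever is held level about 3 cm above the spindle tip, bore within about 1 mm of the spindle axis; the eye was last measured about 2 mm off the pin axis, before the final 20 mm lowering, and couldn't be measured after it.

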